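Roll the spool up the gutter and shut the keeper behind it

ROBOT

A 6-joint arm with a two-finger parallel gripper is mounted at the origin on the work surface; the furniture and walls round the work are solid. World frame = base frame: x ahead of the robot, y to its left, z up, the work surface at z = 0. Lengths are in mm, angles in degrees, forces in N, time in s.
With the tool pointing down it reaches from about 300 to 850 mm from the base axis. Payload 4.2 kg.
Tool frame: the origin (TCP) lies at the very end of the fingers, on their centre line; the grasp point (between the pads) lies 19 mm behind it (env.grip_depth is the distance from the TCP to the grasp point, in mm); z points along the fingers, y is the line along which they close (so a half turn about z gives the same grasp; the last joint's range is limited). The gripper opens to 91 mm and grips with 3 to 60 N. Pads are 32 mm wide; open, the fingers measure 118 mm over their backs; the gripper's body (76 mm by 178 mm) begins 60 mm behind the grasp point.
Start: joints at [68.755, 18.312, 89.639, -0, 72.044, -1.146], TCP at [197.601, 539.997, 213.976] pointing down, gripper open.
Joint ranges: [-177.97, 177.97], [-48.28, 115.42], [12.27, 149.76], [-77.06, 257.06], [2.81, 150.46], [-146.56, 146.56]. Speed limits (degrees/s): [147.25, 147.25, 180, 180, 180, 180].

INTERFACE

Orientations are given as [roll, pitch, yaw] about the fixed x, y, z axes, in that order (R = Rz(yaw) Ry(pitch) Rx(roll)).
In Python, from workcell import env, cams gives the robot as it stands.
- The arm moves only by the tool apply_moves, never from a script. Its argument "deltas" is a list of rows, each a list of 5 numbers: the shift along the tool's x, y, z in m, then the turn about the tool's z in rad, then the opening, from -1 (shut) to 1 (fully open), so that 0 is half open. In form: [[tx, ty, tz, roll, gripper], ...]. A call has 1 to 5 rows; each row is the pose to reach, as a shift and turn from the pose commanded when the call began, along the tool's axes at that moment; what a row does not reach only later rows make up. A row lasts 1/10 s, in which the tool goes at most 50 mm and 8.59 degrees, less where a joint would pass 70% of its speed; a pose out of reach is approached as far as the arm can. A call with a gripper value outside its range is refused whole. The fingers move at their own pace and stop on an object; "grip_force" is the grip in N (left out, the last holds). Time passes only in rows, so rows that repeat a pose let the fingers close. It gives the time, the measured TCP pose, the force, the opening and the grip force at its end, in the units of the state.
- env.state(): the state, without advancing time (a new reading comes with each control period).
- cams.grab_frame(name): name is "scene" or "top" or "wrist"; returns the picture (384x512x3 uint8, blue, green, red); there is no depth.
- cams.get_calibration(name): a dict with "mtx" (3x3 intrinsics, pixels), "k1" (the pictures are not rectified: a ray, as slopes to the right and down, at radius r is drawn at 1 + k1 r^2 times it, then the intrinsics apply), "eye" and "attitude" of the camera in the world; the wrist camera has in their place "tool_from_camera" (4x4, takes a point from camera to tool coordinates, whose origin is the TCP and whose axes are the flange's). Camera axes: x right, y down, z forward; pixel columns grow to the right and rows downward; lengths in mm; the calibration is good to about 2 mm. A picture is of the moment at which its call begins: read the wrist's pose just before it. get_calibration takes no time and is no camera call.
- env.job_done(): hands the job in; it is judged then, once.
The state is a dict: "time_s": time; "qpos": joint angles; "qvel": joint speeds; "effort": joint torques, N m; "ee_pos": TCP position; "ee_rot": TCP orientation; "force": force on the tool from outside, world axes, zero at the start; "torque": the same for the moment, N m; "gripper_width": finger opening in mm; "gripper_force": force on a finger pad.
Only numpy, scipy, OpenCV 4.12 (cv2) and the standard library are available. Lean on these libraries where they do the work, as an engineer would, in place of code of your own. Each camera call takes 0.05 s, during which the arm holds its last target. There are 200 camera calls.

TASK

With the fingertips, push the green-and-white wire spool up the sloping aluminium gutter, over the low orange ridge, so that it rests in the seat between the ridge and the black end stop. Then push the red keeper arm round until it lies straight across the gutter behind the spool, fully shut, so that the spool cannot roll back. Nothing is to be gripped or picked up: the spool stays down in the gutter the whole time. Leave the other things on the table where they are.

Things in the scene. Friction and masses are not known exactly. Their poses are not given: they have to be found in the camera images.
- gutter: Straight aluminium channel sloping 8 degrees, fixed with its plywood board (265 x 120 x 12 mm) to the table. Origin on the channel's inner floor, on its centre line, 38 mm above the table. x points uphill along the channel, y to the left across it, z square to its floor. Floor from x = -130 to +105 mm; 53 mm wide inside; walls 3 mm thick, tops 14 mm above the floor.
- low_bar (a point): Dark steel bar (8 mm diameter) across the low end that keeps the spool from rolling out: on the gutter's floor at gutter x = -120 mm; its top is 16 mm above the floor. Fixed, gutter's axes.
- ridge (a point): Rounded orange ridge across the gutter's floor (an 8 mm bar, sunk so that 2.5 mm stand up); the point is on the floor at its middle, gutter x = +45 mm. Fixed, gutter's axes.
- end_stop (a point): Middle of the foot of the black end stop's face, which the spool meets uphill: gutter x = +92 mm, on the floor; the stop's top is 35 mm above the floor. Fixed, gutter's axes.
- spool_center (a point): Centre of the loose solder spool (green flanges, pale wire), 62 mm diameter, 46 mm long, 0.23 to 0.43 kg, lying on its side with its axis across the gutter, along which it rolls. Starts against the low bar (gutter x = -90 mm, z = 31 mm) and rolls back there if let go before the ridge. Slippery plastic (friction 0.2): pushed behind at centre height it climbs with about 1 N, the ridge takes 5 to 12 N.
- seat_center (a point): Where the spool's centre lies when it rests in the seat between the ridge and the end stop: gutter x = 58 mm, y = 0, z = 31 mm. A fixed point of the gutter, same axes. In the seat the spool has 3 mm of play up to the end stop.
- keeper (a joint): Red keeper arm's angle about the gutter's z axis through keeper_pivot, growing clockwise seen from above. 0 = open, pointing right and downhill (gutter direction (-0.71, -0.71, 0)); 0.785 = pointing downhill beside the gutter; 2.356 = fully shut at its limit, pointing along gutter +y across the channel, 6 mm downhill of the seated spool. Starts at 0 to 0.5; stays where left; about 1 N moves it.
- keeper_pivot (a point): Pivot of the keeper arm, half-way up the arm: gutter x = 16 mm, y = -45 mm, z = 30 mm. A fixed point of the gutter, same axes. The hub round it has a radius of 9 mm.
- keeper_end (a point): On the keeper arm's centre line, 70 mm from the pivot and 5 mm from its tip, half-way up. The arm is 10 mm wide and 16 mm high, from 22 to 38 mm above the gutter's floor; moves with the arm.
- nut_driver: Bystander: loose yellow-handled nut driver, 171 mm long, lying on the table; origin under its middle.
- red_bin: Bystander: loose small red bin with screws, 67 x 73 x 47 mm; origin under its middle.
- terminal_carton: Bystander: loose brown carton, 60 x 90 x 42 mm; origin under its middle.
- alu_spacer: Bystander: loose aluminium spacer block, 50 x 30 x 30 mm; origin under its middle.
Things that resemble listed ones, but are neither listed nor needed, are in the scene too. What is shaped like the part that bears spool_center but yellow is not meant.

How it is judged:
By the outcome, as a careful person would: the job done as asked, in the order asked, and still so for the second after the job is handed in, with the robot touching nothing.
It also fails if it takes over 48 s, if anything falls off the work surface, if the arm or the gripper's body presses on something with over 40 N, if the wrist force passes 120 N, or if a joint passes its speed limit or range.

## Working session

There is one attempt and no reset: what is moved stays moved. The work goes in short steps, Python scripts to look and compute and a tool call to move; the robot and the scene stay as the last step left them, time stands still between calls to the robot, and variables do not carry over. Pictures are saved under pics/ and viewed, at most 10 in all, crops included, and the job is handed in when it is done.

Besides the shell and the picture viewer there is one more tool, called after ">>>" as a command line: name --pt "numbers of a row" for each row, then --argument value for the rest. apply_moves: Moves the arm, as the interface text tells. Its arguments: {"type":"object","properties":{"deltas":{"type":"array"},"grip_force":{"type":"number"}},"required":["deltas"]}

```bash
mkdir -p pics; python3 - <<'E'
from workcell import env,cams
import cv2
for n in("top","scene"):
    cv2.imwrite(f"pics/{n}0.png",cams.grab_frame(n)); c=cams.get_calibration(n); print(n,c)
print(cams.get_calibration("wrist")); print(env.state())
E
```

```text
top {'mtx': array([[485.25494961,   0.        , 261.24201649],
       [  0.        , 485.25494961, 192.92863558],
       [  0.        ,   0.        ,   1.        ]]), 'k1': -0.09698471672629744, 'eye': array([ 262.44131108,   26.34219609, 1243.71796763]), 'attitude': array([-170.5200935 ,   -0.59121296,  -89.77447212])}
scene {'mtx': array([[397.04944625,   0.        , 253.06640203],
       [  0.        , 397.04944625, 189.88519653],
       [  0.        ,   0.        ,   1.        ]]), 'k1': -0.00771176554913536, 'eye': array([-224.30661984, -525.86489021,  528.25951427]), 'attitude': array([-116.9134381 ,   -0.59246072,  -50.46401587])}
{'mtx': array([[273.42411954,   0.        , 250.88465626],
       [  0.        , 273.42411954, 193.87424171],
       [  0.        ,   0.        ,   1.        ]]), 'k1': -0.04973541437085574, 'tool_from_camera': array([[-6.78947689e-04, -9.55637840e-01, -2.94543474e-01,
         8.23643294e+01],
       [ 9.99999612e-01, -4.83315518e-04, -7.36980604e-04,
        -6.54991424e-02],
       [ 5.61929121e-04, -2.94543860e-01,  9.55637797e-01,
        -1.71081678e+02],
       [ 0.00000000e+00,  0.00000000e+00,  0.00000000e+00,
         1.00000000e+00]])}
{'time_s': 0.1, 'qpos': array([ 6.87543982e+01,  1.83478417e+01,  8.96968533e+01,  1.58001648e-04,
        7.20459478e+01, -1.14612725e+00]), 'qvel': array([-0.06084635, -0.06254056, -0.28936779, -0.03219149,  0.12465167,
        0.09727601]), 'effort': array([-1.44472819e-03, -4.13334811e+01, -2.32512295e+01,  7.28216046e-02,
        4.20843449e-02, -5.60751062e-05]), 'ee_pos': array([197.43959644, 539.56873565, 213.22310317]), 'ee_rot': array([-1.79909378e+02, -1.96326679e-03,  1.59900475e+02]), 'force': array([-0.78326971, -0.87772034,  0.18268415]), 'torque': array([0.01232353, 0.00516736, 0.00946845]), 'gripper_force': 0.0, 'gripper_width': 91.30220238413523}
```

View pics/top0.png

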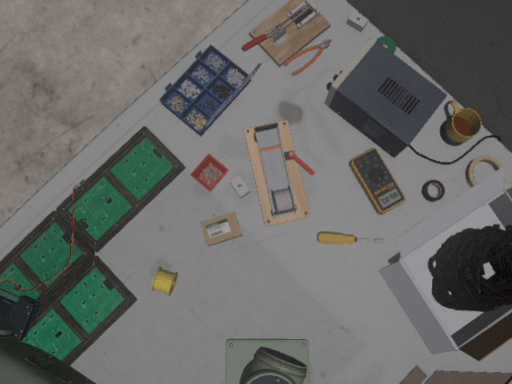

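View pics/scene0.png

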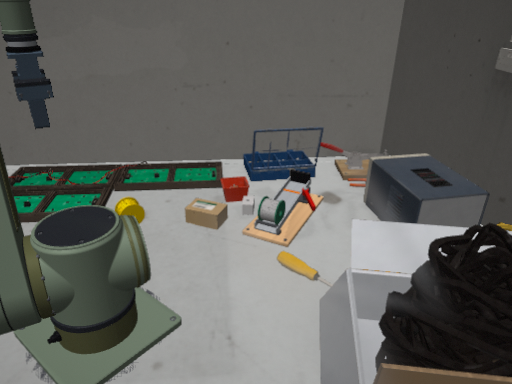

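The top view shows the gutter board running from about (285,222) at the low end to (267,122) at the high end. The green and white spool is at (282,200), the orange ridge at (266,148) and the red keeper at (300,160). There are two spools: the yellow one at (164,281), which is the decoy, and the green one in the gutter, which fits the description. I'll confirm it in a crop.

```bash
python3 - <<'E'
import cv2,numpy as np
t=cv2.imread("pics/top0.png")[112:232,225:325]; s=cv2.imread("pics/scene0.png")[160:250,235:335]
a=cv2.resize(t,None,fx=5,fy=5,interpolation=2); cv2.imwrite("pics/crop.png",a)
E
```

```text
(no output)
```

View pics/crop.png

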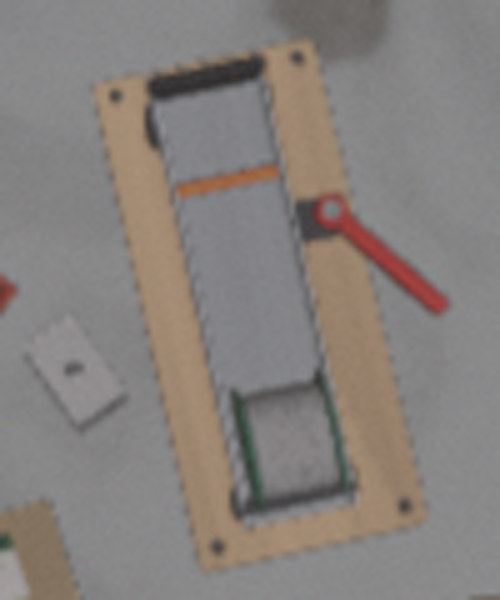

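The crop confirms the green-flanged spool resting against the low bar at crop (295,440). The ridge spans (180,190) to (277,171), the keeper hub is at (331,211), its tip is at (443,306), and the board corners are clear.

```bash
cat > h.py <<'E'
import numpy as np, cv2
from scipy.spatial.transform import Rotation as R
from workcell import env,cams
def rot(a): return R.from_euler('xyz',a,degrees=True).as_matrix()
def project(cal,P,pose=None):
    if pose is None: E,A=np.array(cal['eye']),rot(cal['attitude'])
    else:
        T=cal['tool_from_camera']; Rt=rot(pose[1]); A=Rt@T[:3,:3]; E=Rt@T[:3,3]+pose[0]
    q=(np.atleast_2d(P)-E)@A; s=q[:,:2]/q[:,2:]
    s=s*(1+cal['k1']*(s**2).sum(1,keepdims=True)); K=cal['mtx']
    return s*[K[0,0],K[1,1]]+[K[0,2],K[1,2]]
def Rg(yaw): return rot([0,-8,yaw])   # gutter axes in world (yaw deg)
def g2w(p,P): return np.atleast_2d(P)@Rg(p[2]).T+[p[0],p[1],38]
def armdir(th): # th=0:(-.71,-.71), clockwise
    a=np.radians(225)-th; return np.array([np.cos(a),np.sin(a),0])
E
cat > fit.py <<'E'
from h import *
from scipy.optimize import least_squares
cal=cams.get_calibration("top")
px=lambda L:(np.array(L,float)+.5)/5-.5+[225,112]
G=np.array([[45,26.5,2.5],[45,-26.5,2.5],[16,-45,38]]); 
pg=px([[180,190],[277,171],[331,211]])
pb=px([[97,87],[312,40],[425,520],[203,572]]); pt=px([[443,306]])
def pred(p):
    b=np.array([[132.5,60],[132.5,-60],[-132.5,-60],[-132.5,60]])+[p[3],0]
    c,s=np.cos(np.radians(p[2])),np.sin(np.radians(p[2]))
    B=np.c_[b@np.array([[c,s],[-s,c]])+p[:2],np.full(4,12.)]
    tip=np.array([16,-45,38])+73*armdir(p[4])
    return project(cal,np.vstack([g2w(p,G),B,g2w(p,tip)]))
ob=np.vstack([pg,pb,pt])
r=least_squares(lambda p:(pred(p)-ob).ravel(),[550,0,10,-12,.3])
print(r.x.round(3)); print((pred(r.x)-ob).round(1).tolist())
np.save("pose.npy",r.x)
p=r.x
print("spool,seat,piv",g2w(p,[[-90,0,31],[58,0,31],[16,-45,30]]).round(1).tolist())
E
python3 fit.py
```

```text
[ 5.36906e+02 -1.93690e+01  1.28800e+01 -1.33700e+01  1.78000e-01]
[[0.2, -0.0], [1.1, -0.6], [1.3, -0.6], [-1.9, -0.4], [-0.6, -0.3], [0.3, 0.8], [-1.0, 0.6], [0.5, 0.5]]
spool,seat,piv [[445.8, -40.2, 56.2], [588.7, -7.5, 76.8], [558.3, -60.6, 69.9]]
```

```bash
cat >> h.py <<'E'
def delta(target,yaw=None):
    s=env.state(); M=rot(s['ee_rot']); d=M.T@(np.array(target)-s['ee_pos'])/1000
    t=0 if yaw is None else np.radians((s['ee_rot'][2]-yaw+180)%360-180)  # tool z down: +turn lowers yaw
    print("t",round(s['time_s'],2),"pos",s['ee_pos'].round(1),"rot",s['ee_rot'].round(2),"F",s['force'].round(1),"delta",d.round(4),"turn",round(t,3))
E
python3 - <<'E'
from h import *
p=np.load("pose.npy"); w=g2w(p,[[-150,0,22]])[0]; print(w)
delta([w[0],w[1],170],p[2]+180)
E
```

```text
[389.11811697 -53.16150473  38.90993237]
t 0.1 pos [197.4 539.6 213.2] rot [-179.91   -0.    159.9 ] F [-0.8 -0.9  0.2] delta [-0.3837 -0.4907  0.044 ] turn -0.576
```

>>> apply_moves --pt "-0.03 -0.038 0 0 -1" --pt "-0.06 -0.076 0 0 -1" --pt "-0.09 -0.114 0 0 -1" --pt "-0.12 -0.152 0 0 -1" --pt "-0.15 -0.19 0 0 -1"

```text
time_s: 0.6
ee_pos: [273.2, 308.0, 213.7]
ee_rot: [-180.0, 0.0, 160.0]
force: [1.5, -0.2, -0.1]
gripper_width: 54.0
gripper_force: 0.0
```

>>> apply_moves --pt "-0.03 -0.038 0 0 -1" --pt "-0.06 -0.076 0 0 -1" --pt "-0.09 -0.114 0 0 -1" --pt "-0.12 -0.152 0 0 -1" --pt "-0.15 -0.19 0 0 -1"

```text
time_s: 1.1
ee_pos: [348.7, 78.2, 214.0]
ee_rot: [180.0, 0.0, 159.9]
force: [0.5, 0.3, 1.0]
gripper_width: 13.9
gripper_force: 0.0
```

>>> apply_moves --pt "-0.02 -0.026 0.01 -0.14 -1" --pt "-0.04 -0.053 0.02 -0.28 -1" --pt "-0.06 -0.08 0.03 -0.42 -1" --pt "-0.084 -0.11 0.044 -0.56 -1" --pt "-0.084 -0.11 0.044 -0.576 -1"

```text
time_s: 1.6
ee_pos: [389.9, -54.9, 168.5]
ee_rot: [-180.0, -0.1, -167.1]
force: [-0.1, -0.4, -0.1]
gripper_width: 0.5
gripper_force: 0.0
```

```bash
python3 - <<'E'
from h import *
p=np.load("pose.npy"); s=env.state(); im=cams.grab_frame("wrist"); cv2.imwrite("pics/w1.png",im)
np.save("w1pose.npy",[s['ee_pos'],s['ee_rot']])
c=cams.get_calibration("wrist")
L={'spool':[-90,0,31],'bar':[-120,0,16],'ridgeL':[45,26.5,2.5],'ridgeR':[45,-26.5,2.5],'piv':[16,-45,38],'wallL':[-60,28,14],'wallR':[-60,-28,14]}
q=project(c,g2w(p,list(L.values())),(s['ee_pos'],s['ee_rot']))
for k,v in zip(L,q): print(k,v.round(1)); cv2.circle(im,tuple(int(round(a)) for a in v),2,(255,0,255),-1)
cv2.imwrite("pics/w1m.png",cv2.resize(im,(800,600)))
w=g2w(p,[[-150,0,22]])[0]; delta([w[0],w[1],170],p[2]+180)
E
```

```text
spool [253.5 238.6]
bar [253.4 210.1]
ridgeL [273.  328.3]
ridgeR [233.4 328.3]
piv [215.7 325.5]
wallL [276.2 257.6]
wallR [230.5 257.7]
t 1.65 pos [389.6 -54.2 168.7] rot [ 1.7998e+02 -1.4000e-01 -1.6713e+02] F [ 0.1 -0.8 -0.9] delta [ 0.0003  0.0011 -0.0013] turn -0.0
```

View pics/w1m.png

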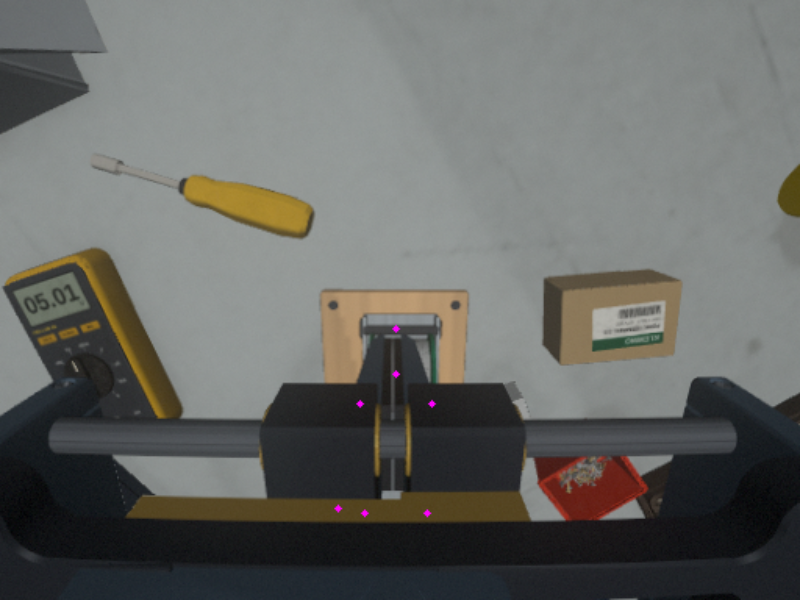

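The wrist view (downhill is up) shows the bar's middle at (400.5,330) and the board's far corners at (321,291) and (468,291). The gutter therefore sits a few mm to the left of the board's centre line, so I'm refitting with that offset.

```bash
cat > fit2.py <<'E'
from h import *
from scipy.optimize import least_squares
cal=cams.get_calibration("top"); cw=cams.get_calibration("wrist"); wp=np.load("w1pose.npy")
px=lambda L:(np.array(L,float)+.5)/5-.5+[225,112]
G=np.array([[45,26.5,2.5],[45,-26.5,2.5],[16,-45,38]])
ob=px([[180,190],[277,171],[331,211],[97,87],[312,40],[425,520],[203,572],[443,306]])
obw=np.array([[321,291],[468,291],[400.5,330]])*.64
def pred(p):
    b=np.array([[132.5,60],[132.5,-60],[-132.5,-60],[-132.5,60]])+[p[3],p[5]]
    c,s=np.cos(np.radians(p[2])),np.sin(np.radians(p[2]))
    B=np.c_[b@np.array([[c,s],[-s,c]])+p[:2],np.full(4,12.)]
    tip=np.array([16,-45,38])+73*armdir(p[4])
    return project(cal,np.vstack([g2w(p,G),B,g2w(p,tip)])),project(cw,np.vstack([B[2:],g2w(p,[-120,0,16])]),wp)
def res(p):
    a,b=pred(p); return np.r_[((a-ob)*2.5).ravel(),((b-obw)*1.1).ravel()]
r=least_squares(res,[540,-20,12.9,-12,.2,-4])
print(r.x.round(3)); print(res(r.x).reshape(-1,2).round(1).tolist()); np.save("pose.npy",r.x)
w=g2w(r.x,[[-150,0,22]])[0]; print(w)
delta([w[0],w[1],48],r.x[2]+180)
E
python3 fit2.py
```

```text
[ 5.36327e+02 -1.67460e+01  1.25310e+01 -1.25680e+01  1.40000e-01
 -4.82900e+00]
[[-1.8, 0.2], [0.5, -0.9], [0.7, -0.7], [-2.4, -2.5], [0.9, -1.8], [1.9, 1.2], [-1.6, 0.1], [0.3, 0.3], [-1.6, -1.8], [1.0, -1.2], [-0.0, -1.2]]
[388.33676864 -49.63986827  38.90993237]
t 1.65 pos [389.6 -54.2 168.7] rot [ 1.7998e+02 -1.4000e-01 -1.6713e+02] F [ 0.1 -0.8 -0.9] delta [-0.      0.0047  0.1207] turn 0.006
```

>>> apply_moves --pt "0 0.0047 0.04 0 -1" --pt "0 0.0047 0.08 0.006 -1" --pt "0 0.0047 0.11 0.006 -1" --pt "0 0.0047 0.1215 0.006 -1" --pt "0 0.0047 0.1215 0.006 -1" --grip_force 40

```text
time_s: 2.15
ee_pos: [387.1, -46.8, 47.0]
ee_rot: [179.9, -0.2, -167.5]
force: [0.5, 0.1, 0.0]
gripper_width: 0.5
gripper_force: 0.0
```

```bash
python3 - <<'E'
from h import *
p=np.load("pose.npy"); im=cams.grab_frame("scene")
cv2.imwrite("pics/s2.png",cv2.resize(im[150:260,220:360],None,fx=5,fy=5,interpolation=2))
for x in (-150,-137,0,8,14): 
    w=g2w(p,[[x,0,22]])[0]; w[2]=38+(x+30)*np.sin(np.radians(8))+23.5-1 ; delta(w,p[2]+180)
E
```

```text
t 2.2 pos [388.2 -47.1  48.1] rot [ 1.7995e+02 -1.0000e-01 -1.6744e+02] F [ 0.1 -0.9  0.4] delta [ 0.0005 -0.0025  0.0043] turn 0.001
t 2.2 pos [388.2 -47.1  48.1] rot [ 1.7995e+02 -1.0000e-01 -1.6744e+02] F [ 0.1 -0.9  0.4] delta [-0.0124 -0.0025  0.0024] turn 0.001
t 2.2 pos [388.2 -47.1  48.1] rot [ 1.7995e+02 -1.0000e-01 -1.6744e+02] F [ 0.1 -0.9  0.4] delta [-0.148  -0.0026 -0.0169] turn 0.001
t 2.2 pos [388.2 -47.1  48.1] rot [ 1.7995e+02 -1.0000e-01 -1.6744e+02] F [ 0.1 -0.9  0.4] delta [-0.156  -0.0026 -0.018 ] turn 0.001
t 2.2 pos [388.2 -47.1  48.1] rot [ 1.7995e+02 -1.0000e-01 -1.6744e+02] F [ 0.1 -0.9  0.4] delta [-0.1619 -0.0026 -0.0188] turn 0.001
```

View pics/s2.png

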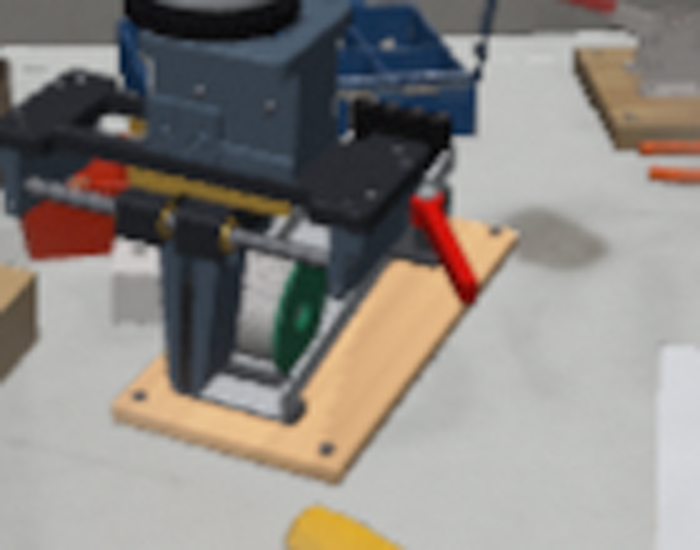

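The fingertips are behind the spool and clear of the bar, at about (200,390) in the crop. Now I start pushing.

>>> apply_moves --pt "-0.005 -0.0025 0.001 0 -1" --pt "-0.01 -0.0025 0.001 0 -1" --pt "-0.016 -0.0025 0.0005 0 -1" --pt "-0.023 -0.0025 -0.0005 0 -1" --pt "-0.03 -0.0025 -0.0015 0 -1"

```text
time_s: 2.7
ee_pos: [419.4, -43.3, 50.3]
ee_rot: [-180.0, 0.0, -167.4]
force: [-0.7, -0.4, 0.9]
gripper_width: 0.5
gripper_force: 0.4
```

>>> apply_moves --pt "-0.008 0 -0.0011 0 -1" --pt "-0.016 0 -0.0022 0 -1" --pt "-0.024 0 -0.0034 0 -1" --pt "-0.032 0 -0.0045 0 -1" --pt "-0.04 0 -0.0056 0 -1"

```text
time_s: 3.2
ee_pos: [458.3, -34.6, 55.6]
ee_rot: [180.0, -0.0, -167.4]
force: [-1.8, -0.6, 0.5]
gripper_width: 0.7
gripper_force: 0.4
```

```bash
python3 - <<'E'
from h import *
p=np.load("pose.npy"); im=cams.grab_frame("scene")
cv2.imwrite("pics/s3.png",cv2.resize(im[150:260,220:360],None,fx=5,fy=5,interpolation=2))
s=env.state(); print((Rg(p[2]).T@(s['ee_pos']-[p[0],p[1],38])).round(1))
w=g2w(p,[[0,0,22]])[0]; w[2]=38+(0+30)*np.sin(np.radians(8))+22.5; delta(w,p[2]+180)
E
```

```text
[-74.9  -0.8  28.6]
t 3.25 pos [460.2 -34.5  55.9] rot [-1.7997e+02  1.6000e-01 -1.6743e+02] F [ 1.8 -0.1  0.1] delta [-0.0751  0.0008 -0.0086] turn 0.001
```

View pics/s3.png

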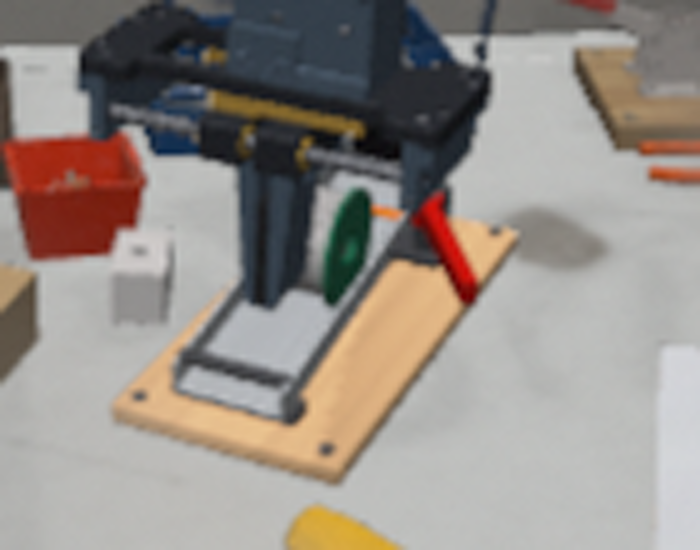

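>>> apply_moves --pt "-0.008 0 -0.0006 0 -1" --pt "-0.016 0 -0.0013 0 -1" --pt "-0.024 0.0005 -0.0022 0 -1" --pt "-0.032 0.0005 -0.0032 0 -1" --pt "-0.04 0.0005 -0.0043 0 -1"

```text
time_s: 3.75
ee_pos: [497.3, -25.4, 59.9]
ee_rot: [180.0, 0.0, -167.4]
force: [-1.2, -0.0, 0.8]
gripper_width: 0.3
gripper_force: 0.4
```

>>> apply_moves --pt "-0.007 0 -0.001 0 -1" --pt "-0.013 0 -0.0018 0 -1" --pt "-0.018 0 -0.0025 0 -1" --pt "-0.022 0 -0.003 0 -1" --pt "-0.026 0 -0.0036 0 -1"

```text
time_s: 4.25
ee_pos: [521.3, -19.9, 63.3]
ee_rot: [180.0, -0.1, -167.4]
force: [-4.8, -0.5, 2.7]
gripper_width: 0.3
gripper_force: 2.4
```

```bash
python3 - <<'E'
from h import *
p=np.load("pose.npy"); s=env.state(); print((Rg(p[2]).T@(s['ee_pos']-[p[0],p[1],38])).round(1))
w=g2w(p,[[9,0,22]])[0]; w[2]=38+(9+30)*np.sin(np.radians(8))+22.5; delta(w,p[2]+180)
E
```

```text
[-11.7   0.2  27.2]
t 4.25 pos [521.3 -19.9  63.3] rot [ 1.7998e+02 -1.3000e-01 -1.6743e+02] F [-4.8 -0.5  2.7] delta [-0.0212 -0.0002 -0.0026] turn 0.001
```

>>> apply_moves --pt "-0.003 0 -0.0004 0 -1" --pt "-0.006 0 -0.0008 0 -1" --pt "-0.009 0 -0.0012 0 -1" --pt "-0.012 0 -0.0016 0 -1" --pt "-0.015 0 -0.002 0 -1"

```text
time_s: 4.75
ee_pos: [537.7, -16.6, 65.7]
ee_rot: [-180.0, 0.1, -167.5]
force: [0.3, -0.1, 0.1]
gripper_width: 0.8
gripper_force: 0.0
```

>>> apply_moves --pt "-0.002 0 -0.0003 0 -1" --pt "-0.004 0 -0.0006 0 -1" --pt "-0.006 0 -0.0008 0 -1" --pt "-0.006 0 -0.0008 0 -1" --pt "-0.006 0 -0.0008 0 -1"

```text
time_s: 5.25
ee_pos: [542.4, -15.3, 66.2]
ee_rot: [180.0, -0.0, -167.4]
force: [1.2, 0.5, 0.3]
gripper_width: 0.5
gripper_force: 0.0
```

```bash
python3 - <<'E'
from h import *
p=np.load("pose.npy"); s=env.state(); print((Rg(p[2]).T@(s['ee_pos']-[p[0],p[1],38])).round(1),s['force'])
im=cams.grab_frame("scene")[140:240,240:360]; t=cams.grab_frame("top")[112:232,225:325]
a=cv2.resize(im,(480,400),interpolation=2); b=cv2.resize(t,(320,400),interpolation=2)
cv2.imwrite("pics/s4.png",np.hstack([a,b]))
E
```

```text
[10.1  0.1 27.1] [1.19765419 0.53489086 0.32204769]
```

View pics/s4.png

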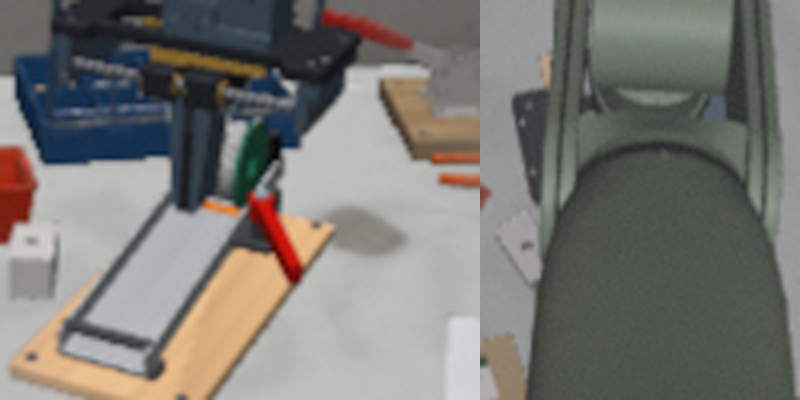

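The spool is over the ridge and the force on the tool has dropped to zero. At (250,165) in the scene crop it sits uphill of the orange ridge. Next is the keeper, so I'm computing the arc.

```bash
python3 - <<'E'
from h import *
p=np.load("pose.npy")
delta(g2w(p,[4,-97,70])[0],p[2]+180); delta(g2w(p,[4,-97,25])[0],p[2]+180)
prev=np.array([4,-97.]);
for th in np.r_[.15,.4:2.3:.2,2.356]:
    d=armdir(th)[:2]; a=np.radians(135)-th; n=np.array([np.cos(a),np.sin(a)])
    r=np.interp(th,[.15,1.2,2.356],[41,42,45])
    c=np.array([16,-45])+r*d-n*(5+16*abs(n[0])+13*abs(n[1]))
    s=c-prev; prev=c
    print(round(th,2),c.round(1),"tool step mm",(-s[0]*.99).round(1),s[1].round(1),(-s[0]*.139).round(1))
E
```

```text
t 5.35 pos [542.3 -15.4  66.2] rot [ 1.7999e+02 -1.0000e-02 -1.6744e+02] F [ 0.6  0.4 -0.1] delta [ 0.012  -0.097  -0.0417] turn 0.0
t 5.35 pos [542.3 -15.4  66.2] rot [ 1.7999e+02 -1.0000e-02 -1.6744e+02] F [ 0.6  0.4 -0.1] delta [ 0.0057 -0.0971  0.0029] turn 0.0
0.15 [ -2.2 -89.4] tool step mm 6.1 7.6 0.9
0.4 [-13.5 -81.9] tool step mm 11.2 7.5 1.6
0.6 [-20.9 -73. ] tool step mm 7.3 8.9 1.0
0.8 [-25.9 -62.6] tool step mm 4.9 10.4 0.7
1.0 [-29.3 -56.7] tool step mm 3.4 5.9 0.5
1.2 [-31.8 -49.4] tool step mm 2.5 7.3 0.3
1.4 [-33.1 -40.8] tool step mm 1.2 8.7 0.2
1.6 [-32.1 -31.2] tool step mm -0.9 9.6 -0.1
1.8 [-28.6 -21.4] tool step mm -3.5 9.8 -0.5
2.0 [-22.4 -12.2] tool step mm -6.2 9.2 -0.9
2.2 [-13.5  -4.5] tool step mm -8.8 7.7 -1.2
2.36 [-5. -0.] tool step mm -8.4 4.5 -1.2
```

>>> apply_moves --pt "0.01 0 0 0 -1" --pt "0.015 0 -0.025 0 -1" --pt "0.015 0 -0.05 0 -1" --pt "0.01 -0.03 -0.05 0 -1" --pt "0.007 -0.07 -0.05 0 -1"

```text
time_s: 5.85
ee_pos: [550.7, -84.8, 117.5]
ee_rot: [-180.0, 0.1, -167.3]
force: [0.8, -0.5, 0.7]
gripper_width: 0.5
gripper_force: 0.0
```

```bash
python3 - <<'E'
from h import *
p=np.load("pose.npy")
delta(g2w(p,[4,-97,70])[0],p[2]+180); delta(g2w(p,[4,-97,25])[0],p[2]+180)
E
```

```text
t 5.85 pos [550.7 -84.8 117.5] rot [-1.7999e+02  1.0000e-01 -1.6728e+02] F [ 0.8 -0.5  0.7] delta [ 0.0051 -0.0275  0.0096] turn 0.003
t 5.85 pos [550.7 -84.8 117.5] rot [-1.7999e+02  1.0000e-01 -1.6728e+02] F [ 0.8 -0.5  0.7] delta [-0.0011 -0.0275  0.0541] turn 0.003
```

>>> apply_moves --pt "0 -0.0275 0 0 -1" --pt "0 -0.0275 0.01 0 -1" --pt "-0.001 -0.0275 0.025 0 -1" --pt "-0.001 -0.0275 0.04 0 -1" --pt "-0.001 -0.0275 0.054 0 -1"

```text
time_s: 6.35
ee_pos: [556.4, -111.1, 61.1]
ee_rot: [179.9, -0.1, -167.4]
force: [-0.7, 0.3, -0.3]
gripper_width: 0.8
gripper_force: 0.0
```

```bash
python3 - <<'E'
from h import *
p=np.load("pose.npy"); s=env.state(); print((Rg(p[2]).T@(s['ee_pos']-[p[0],p[1],38])).round(1),s['force'])
im=cams.grab_frame("scene")[130:240,250:370]; cv2.imwrite("pics/s5.png",cv2.resize(im,None,fx=5,fy=5,interpolation=2))
E
```

```text
[  2.3 -96.4  23. ] [-0.66113562  0.27851748 -0.25573642]
```

View pics/s5.png

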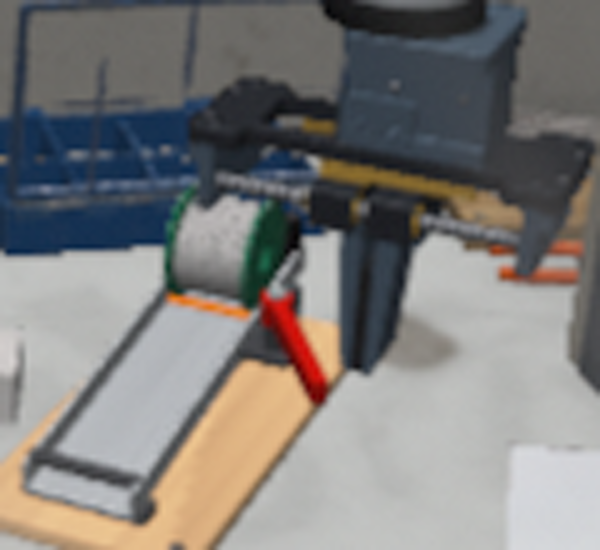

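The finger at (365,360) is to the right of the red arm, and the spool sits uphill of the ridge. Sweeping the keeper now.

>>> apply_moves --pt "0.0045 0.007 0 0 -1" --pt "0.0157 0.0145 0.001 0 -1" --pt "0.023 0.0234 0.002 0 -1" --pt "0.028 0.0338 0.003 0 -1" --pt "0.0313 0.0397 0.0033 0 -1"

```text
time_s: 6.9
ee_pos: [518.0, -78.9, 59.4]
ee_rot: [-180.0, 0.0, -167.4]
force: [1.0, -1.3, -0.1]
gripper_width: 1.0
gripper_force: 0.8
```

>>> apply_moves --pt "0.0025 0.0073 0.0003 0 -1" --pt "0.0037 0.016 0.0005 0 -1" --pt "0.0028 0.0256 0.0004 0 -1" --pt "-0.0007 0.0354 -0.0001 0 -1" --pt "-0.0069 0.0446 -0.001 0 -1"

```text
time_s: 7.4
ee_pos: [515.1, -33.8, 59.7]
ee_rot: [180.0, -0.1, -167.4]
force: [-0.4, -0.5, -0.2]
gripper_width: 0.2
gripper_force: 0.6
```

```bash
python3 - <<'E'
from h import *
p=np.load("pose.npy"); s=env.state(); print((Rg(p[2]).T@(s['ee_pos']-[p[0],p[1],38])).round(1),s['force'])
im=cams.grab_frame("scene")[130:240,250:370]; cv2.imwrite("pics/s6.png",cv2.resize(im,None,fx=5,fy=5,interpolation=2))
delta(g2w(p,[-5,0,24])[0],p[2]+180)
E
```

```text
[-21.2 -12.1  24.9] [-0.36436307 -0.46910539 -0.1634753 ]
t 7.45 pos [516.3 -32.5  60. ] rot [ 1.7993e+02  2.0000e-02 -1.6741e+02] F [-0.1  1.7  0.4] delta [-0.0147  0.011  -0.001 ] turn 0.001
```

View pics/s6.png

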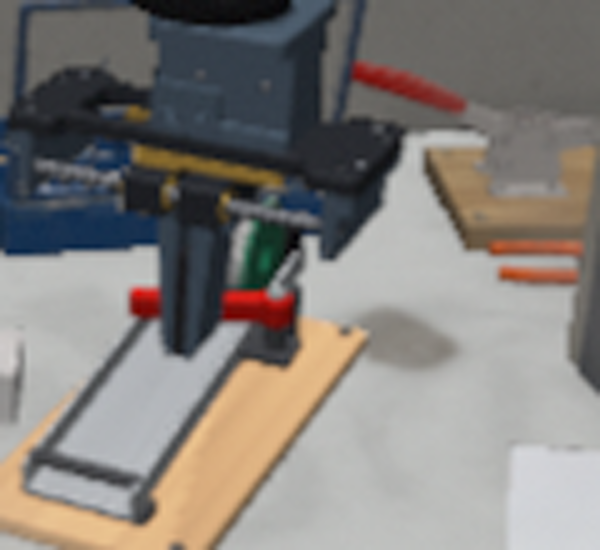

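The arm is across the channel, nearly shut, with the finger behind it at (190,330). I'll push it to its limit and watch the force.

>>> apply_moves --pt "-0.005 0.006 -0.0008 0 -1" --pt "-0.01 0.011 -0.0015 0 -1" --pt "-0.013 0.011 -0.002 0 -1" --pt "-0.016 0.011 -0.0022 0 -1" --pt "-0.016 0.011 -0.0022 0 -1"

```text
time_s: 7.95
ee_pos: [526.0, -20.3, 61.7]
ee_rot: [179.9, -0.4, -167.4]
force: [-6.9, 0.6, 4.6]
gripper_width: 0.1
gripper_force: 3.3
```

>>> apply_moves --pt "-0.001 0 0 0 -1" --pt "-0.002 0 0 0 -1" --pt "-0.002 0 0 0 -1"

```text
time_s: 8.25
ee_pos: [526.1, -20.2, 61.6]
ee_rot: [179.8, -0.6, -167.4]
force: [-10.1, -0.4, 7.1]
gripper_width: 0.4
gripper_force: 5.3
```

>>> apply_moves --pt "0.01 0 0 0 -1" --pt "0.02 0 0 0 -1" --pt "0.025 0 -0.03 0 -1" --pt "0.03 0 -0.07 0 -1" --pt "0.06 0 -0.11 0 -1"

```text
time_s: 8.75
ee_pos: [474.2, -33.4, 173.4]
ee_rot: [-180.0, 0.2, -167.4]
force: [0.1, -0.5, 0.8]
gripper_width: 0.7
gripper_force: 0.0
```

>>> apply_moves --pt "0.02 0.04 -0.02 0 -1" --pt "0.04 0.085 -0.02 0 -1" --pt "0.05 0.13 -0.02 0 -1" --pt "0.05 0.175 -0.02 0 -1" --pt "0.05 0.22 -0.02 0 -1"

```text
time_s: 9.25
ee_pos: [375.0, 171.9, 192.7]
ee_rot: [180.0, 0.2, -167.5]
force: [1.6, -1.0, 0.2]
gripper_width: 0.2
gripper_force: 0.0
```

```bash
python3 - <<'E'
from h import *
p=np.load("pose.npy")
t=cams.grab_frame("top"); ct=cams.get_calibration("top"); s=cams.grab_frame("scene")[140:230,255:345]
q=lambda P:(project(ct,g2w(p,P))-[225,112]+.5)*5-.5
a=cv2.resize(t[112:212,225:325],(500,500),interpolation=2); b=cv2.resize(s,(300,500),interpolation=2)
hsv=cv2.cvtColor(a,cv2.COLOR_BGR2HSV); m=((hsv[...,0]<6)|(hsv[...,0]>174))&(hsv[...,1]>130)&(hsv[...,2]>80)
m[:, :140]=0; pts=np.argwhere(m)[:,::-1].astype(np.float32); (cx,cy),sz,an=cv2.minAreaRect(pts); print(cx,cy,sz,an)
v=cv2.fitLine(pts,cv2.DIST_HUBER,0,.01,.01).ravel(); print("arm line deg",np.degrees(np.arctan2(v[1],v[0])))
e=q([[16,-45,38],[16,30,38]]); print("shut pred",e.round(0).tolist(),np.degrees(np.arctan2(*(e[1]-e[0])[::-1])))
cv2.imwrite("pics/f.png",np.hstack([a,b]))
E
```

```text
259.1499938964844 224.32113647460938 (25.405576705932617, 149.99609375) 81.15818786621094
arm line deg -11.821553
shut pred [[332.0, 210.0], [184.0, 241.0]] 168.15650932012832
```

View pics/f.png

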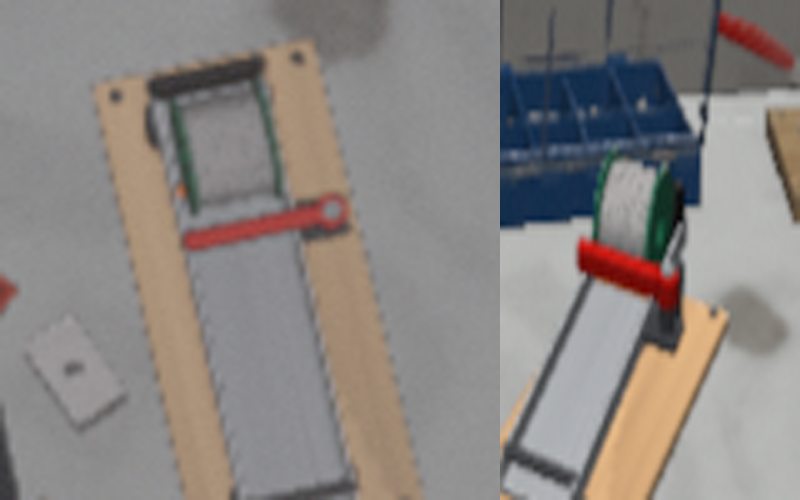

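The final top view shows the spool at (230,145), seated between the ridge and the end stop. The keeper runs straight across from (332,210) to (187,241). Its measured line is −11.82°, against −11.84° predicted for fully shut. The bystanders that show in the crop have not moved and the robot is clear, so I'm handing in.

```bash
python3 -c "
from workcell import env
print(env.job_done())"
```

```text
the job is handed in; nothing more can be done
None
```

The job is handed in: the spool rests in the seat between the ridge and the end stop, the keeper is fully shut behind it, and the arm was clear after about 9 s of the 48 s allowed.

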